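# Oil the mould clamp's thumbscrew and set it a quarter turn off its seat

## Robot

A 7-joint arm with a two-finger parallel gripper is mounted at the origin on a cart in front of the work surface, level with it; the furniture and walls round the work are solid. World frame = base frame: x ahead of the robot, y to its left, z up, the work surface at z = 0. Lengths are in m, angles in rad, forces in N, time in s.
With the tool pointing down it reaches from about 0.425 to 0.975 m from the base axis. Payload 16.7 kg.
Tool frame: the origin (TCP) lies where the fingers leave the gripper's body, on its centre line; the fingertips stand 73 mm ahead of it and the grasp point (between the pads) lies 54 mm ahead of it; z points along the fingers, y is the line along which they close (so a half turn about z gives the same grasp; the last joint's range is limited). The gripper opens to 85 mm and grips with 20 to 120 N. Pads are 22 mm wide; open, the fingers measure 114 mm over their backs; the gripper's body (76 mm by 85 mm) begins 54 mm behind the grasp point. The pads swing forward as they close: fully open they stand 13 mm farther back than shut.
Start: joints at [-1.266, 0.426, 0.074, 1.606, -0.034, 1.111, -0.067], TCP at [0.297, 0.606, 0.304] pointing down, gripper open.
Joint ranges: [-2.85, 2.85], [-0.5, 2.14], [-1.23, 1.37], [0.21, 2.46], [-1.02, 4.16], [0.16, 2.05], [-2.73, 2.73]. Speed limits (rad/s): [1.89, 1.89, 2.39, 2.39, 3.01, 3.01, 3.01].

## Interface

Orientations are given as a unit quaternion [w, x, y, z].
In Python, from cell import env, capture, calibration gives the robot as it stands. Calls block until the motion is done:
- env.goto(position, orientation): joint-space move of the TCP to a pose.
- env.move_linear(position, rot=None, speed=0.15): straight line of the TCP; rot=None keeps the orientation; speed is the mean speed in m/s.
- env.set_joints(angles): joint-space move.
- env.grip(opening, effort=None): finger opening in m; effort is the grip in N (None keeps the last); returns when the fingers have stopped.
- env.hold(seconds).
- env.inverse_kinematics(position, orientation): joint angles nearest the present ones, or None.
- env.get_obs(): the state.
- capture(name): name is "scene" or "side" or "wrist"; returns the picture (384x512x3 uint8, red, green, blue); there is no depth.
- calibration(name): a dict with "camera_matrix" (3x3 intrinsics, pixels), "dist_coeffs" ([k1, k2, p1, p2, k3] as OpenCV has them; the pictures are not rectified), "rvec" (rotation vector, rad) and "tvec" (3), from world to camera coordinates, as OpenCV has them; the wrist camera has in their place "hand_eye" (4x4, takes a point from camera to tool coordinates, whose origin is the TCP and whose axes are the flange's). Camera axes: x right, y down, z forward; pixel columns grow to the right and rows downward; lengths in m; the calibration is good to about 2 mm. A picture is of the moment at which its call begins: read the wrist's pose just before it. calibration takes no time and is no camera call.
A pose or a line that the arm cannot do raises env.IKError and nothing moves.
- env.close_job(): hands the job in; it is judged then, once.
The state is a dict: "clock": time; "q": joint angles; "qd": joint speeds; "joint_efforts": joint torques, N m; "tcp_pos": TCP position; "tcp_rot": TCP orientation; "wrist_force": force on the tool from outside, world axes, zero at the start; "torque": the same for the moment, N m; "width": finger opening in m; "gripper_force": force on a finger pad.
Only numpy, scipy, OpenCV 4.12 (cv2) and the standard library are available. Lean on these libraries where they do the work, as an engineer would, in place of code of your own. Each camera call takes 0.05 s, during which the arm holds its last target. There are 200 camera calls.

## Task

Oil and set the thumbscrew of the blue mould clamp: take the red-handled dip oiler from its wooden block, dip its tip well down into the small steel bowl, touch the tip on the brass oil port on the clamp's bridge, and stand the oiler back in its block. Then turn the orange thumbscrew clockwise until it seats on the mould and will turn no further, and back it off a quarter turn. Finish while still gripping the thumbscrew at that setting, with the bowl left in its place and the glue bottle behind the clamp left standing.

Things in the scene. Friction and masses are not known exactly. Their poses are not given: they have to be found in the camera images.
- oiler: dip oiler, upright in the hole of its block, about 40 g, 129 mm tall. Origin at the lower tip, z up along the tool: steel shaft 5 to 7 mm thick from 0 to 50 mm, brass flange 22 mm in diameter from 50 to 54 mm (it rests flat on the block), round red handle 14 mm in diameter from 54 to 129 mm. Grip the handle, for example 95 mm above the tip
- oiler_stand: fixed wooden block 50 x 50 x 62 mm high, origin at the centre of its underside, with one upright round hole 15 mm in diameter in the middle of its top, 54 mm deep. With the oiler standing in it, the oiler's tip is 12 mm above the block's underside
- oil_bowl: small open steel bowl (its oil is not modelled), 68 mm across the rim, 27 mm high, loose, 50 g, origin at the centre of its underside; the inside floor is about 2 mm up, and the inside narrows from about 60 mm at the rim to 35 mm at the floor. It may change places with the oiler's block
- clamp: fixed blue mould clamp, 90 (x) x 124 (y) mm, origin at the centre of its underside, z up; two posts carry a bridge 36 mm wide along y, its top 66 mm high; an orange rubber mould lies on the base under the screw. The thumbscrew's axis is upright through the origin. A wall rack overhangs the back of the bench (x above 0.66 m, from 0.45 m up): keep the wrist short of it when swinging across
- oil_port (a point): centre of the top of the brass oil port, a disc 18 mm in diameter, 3 mm proud of the bridge, 36 mm to the clamp's own -y side of the screw's axis, 69 mm above the clamp's underside; the thumbscrew's wing beside it reaches up to 116 mm above the underside and 20 mm out from its axis
- spindle: the thumbscrew as a whole (foot, spindle and wing), origin at the centre of the foot's underside, 36 to 40 mm above the clamp's underside
- thumbscrew_grip (a point): point to grip on the thumbscrew's orange wing, on the axis, 14 mm below the wing's top, about 100 mm above the clamp's underside. The wing is a flat upright plate 40 mm long (along this point's x), 10 mm thick (its y) and 32 mm tall; a steel hub lies below it, and the clear height from this point down to the brass boss on the bridge is 28 mm or more
- thumbscrew (a joint): turn of the thumbscrew in rad, growing clockwise seen from above (tightening); it sinks 1 mm per rad. 0 is fully out; at 4.0 the foot seats on the mould at a hard stop, so a quarter turn off the seat is 2.43. Starts between 1.6 and 2.6. Friction about 0.05 N m; it stays where it is left
- glue: small white glue bottle with a blue nozzle, 29 x 28 x 79 mm, loose, standing behind the clamp, a bystander; origin at its underside, z up

How it is judged:
On the way, in this order (a step that is already met when the one before it is completed fails the run):
1. the oiler's tip is down inside the bowl (horizontal distance between oiler and oil_bowl below 0.025 m and z of oiler in the frame of oil_bowl below 0.02 m), for 0.2 s.
2. the oiler's tip touches the oil port (distance between oiler and oil_port below 0.01 m and contact force between oiler and clamp above 0.2 N), for 0.05 s.
3. the oiler stands in its block again, let go (horizontal distance between oiler and oiler_stand below 0.008 m and z of oiler in the frame of oiler_stand below 0.017 m and angle between oiler's own z axis and vertical below 0.12 rad and contact force between the fingers and oiler below 0.05 N), for 0.2 s.
4. the thumbscrew is turned home on its seat (value of joint thumbscrew above 3.93 rad), for 0.05 s.
5. the thumbscrew is backed off a quarter turn and held in the fingers (value of joint thumbscrew between 2.13 and 2.73 rad and contact force between the fingers and spindle above 2 N), for 0.2 s.
At the end, for the whole second after the job is handed in: Thumbscrew at rest 1.57 rad (+-0.3) back from its seat, still gripped with over 2 N; oiler upright in its block, untouched by the fingers, tip within 8 mm of the hole's axis and 5 mm of full depth; bowl upright within 40 mm of its start (all of step 3 and all of step 5 and velocity of joint thumbscrew between -0.1 and 0.1 rad/s and distance of oil_bowl from where it was at the start of the episode below 0.04 m and angle between oil_bowl's own z axis and vertical below 0.2 rad); the arm keeps its last pose, push and grip.
It fails at once if the bowl is tipped over or pushed away (angle between oil_bowl's own z axis and vertical above 0.5 rad or distance of oil_bowl from where it was at the start of the episode above 0.05 m).
It fails at once if the glue bottle is knocked over (angle between glue's own z axis and vertical above 0.5 rad).
It also fails if it takes over 70 s, if anything falls off the work surface, if the arm or the gripper's body presses on something with over 40 N, if the wrist force passes 120 N, or if a joint passes its speed limit or range.

## Working session

There is one attempt and no reset: what is moved stays moved. The work goes in short steps, each a Python script; the robot and the scene stay as the last script left them, time stands still between calls to the robot, and variables do not carry over. Pictures are saved under pics/ and viewed, at most 10 in all, crops included, and the job is handed in when it is done.

```bash
mkdir -p pics; ls; python3 - <<'E'
from cell import env,capture,calibration
import cv2,numpy as np
for n in("scene","side"):
    im=capture(n); np.save(n+".npy",im); cv2.imwrite(f"pics/{n}0.png",im[...,::-1])
    c=calibration(n); R=cv2.Rodrigues(np.array(c["rvec"]))[0]; print(n,np.round(-R.T@np.array(c["tvec"]),3),c["camera_matrix"],c["dist_coeffs"])
print(calibration("wrist")); o=env.get_obs(); print(o)
E
```

```text
pics
scene [ 0.113 -0.356  0.474] [[486.56647913   0.         258.62700937]
 [  0.         486.56647913 191.56739713]
 [  0.           0.           1.        ]] [-0.01638737  0.          0.          0.          0.        ]
side [0.521 0.951 0.633] [[370.74815326   0.         258.36065144]
 [  0.         370.74815326 189.16600149]
 [  0.           0.           1.        ]] [-0.03571893  0.          0.          0.          0.        ]
{'camera_matrix': array([[265.62423793,   0.        , 256.78771973],
       [  0.        , 265.62423793, 192.9404971 ],
       [  0.        ,   0.        ,   1.        ]]), 'dist_coeffs': array([-0.06402283,  0.        ,  0.        ,  0.        ,  0.        ]), 'hand_eye': array([[-1.07739300e-03, -9.49674504e-01, -3.13236614e-01,
         7.85818222e-02],
       [ 9.99998770e-01, -6.66237840e-04, -1.41963794e-03,
         5.98585966e-04],
       [ 1.13950387e-03, -3.13237758e-01,  9.49674054e-01,
        -6.99516861e-02],
       [ 0.00000000e+00,  0.00000000e+00,  0.00000000e+00,
         1.00000000e+00]])}
{'clock': 0.1, 'q': array([-1.26548075,  0.42670369,  0.07385707,  1.60653774, -0.03413554,
        1.11084044, -0.06704872]), 'qd': array([-0.000505  , -0.00176137,  0.00014428, -0.00152142, -0.00121344,
        0.00099531, -0.00031756]), 'joint_efforts': array([ 8.56539002e-03, -9.51523662e+01,  3.77221495e+00, -4.64400566e+01,
        1.97875832e-02,  6.44210682e-03,  8.36272943e-05]), 'tcp_pos': array([0.29640959, 0.60611133, 0.30326018]), 'tcp_rot': array([-1.09880731e-04,  2.25452620e-01,  9.74253939e-01, -6.05072937e-04]), 'wrist_force': array([-0.08227034, -0.53936227, -0.1458205 ]), 'torque': array([-0.00730803, -0.00500387, -0.02537365]), 'gripper_force': 0.0, 'width': 0.0857655979520181}
```

View pics/scene0.png

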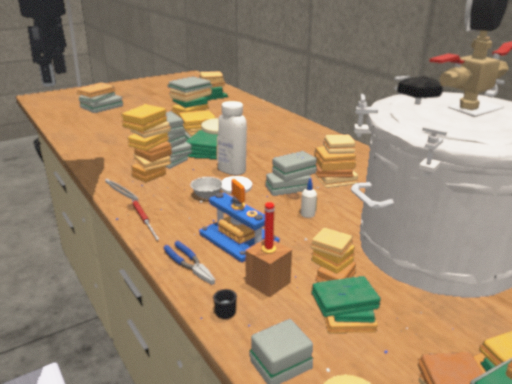

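View pics/side0.png

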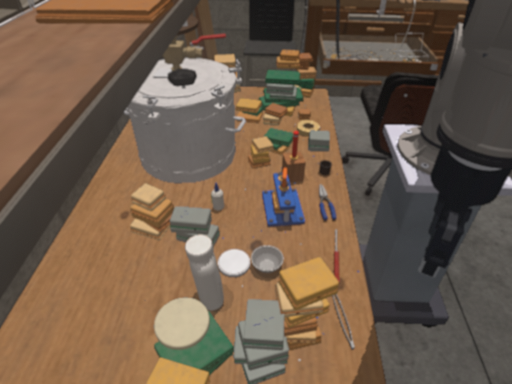

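Scene: oiler handle at (269,225), block (268,268), clamp wing (238,190), bowl (207,187) and glue (309,200). Side: oiler (295,143), wing (284,180), bowl (267,261) and glue (218,198).

```bash
cat > h.py <<'E'
from cell import env,capture,calibration
import cv2,numpy as np
from scipy.spatial.transform import Rotation as Ro
def rot(q): return Ro.from_quat(np.roll(q,-1)).as_matrix()
def cam(n,obs=None):
    c=calibration(n)
    if n=="wrist":
        T=np.eye(4);T[:3,:3]=rot(obs["tcp_rot"]);T[:3,3]=obs["tcp_pos"]
        W=T@c["hand_eye"]; return c,W[:3,:3],W[:3,3]
    R=cv2.Rodrigues(np.array(c["rvec"]))[0]; return c,R.T,-R.T@np.array(c["tvec"])
def ray(C,uv):
    c,R,o=C; p=cv2.undistortPoints(np.array(uv,float).reshape(-1,1,2),c["camera_matrix"],c["dist_coeffs"])[:,0]
    return o,np.c_[p,np.ones(len(p))]@R.T
def plane(C,uv,z):
    o,d=ray(C,uv); return o+d*((z-o[2])/d[:,2])[:,None]
def tri(C1,u1,C2,u2):
    o1,d1=ray(C1,u1);o2,d2=ray(C2,u2);d1=d1[0];d2=d2[0]
    s=np.linalg.lstsq(np.c_[d1,-d2],o2-o1,rcond=None)[0]
    a,b=o1+s[0]*d1,o2+s[1]*d2; return (a+b)/2,np.linalg.norm(a-b)
def quat(yaw): # tool down, tool y axis along (cos yaw... ) x at angle yaw
    M=np.array([[np.cos(yaw),np.sin(yaw),0],[np.sin(yaw),-np.cos(yaw),0],[0,0,-1]])
    return np.roll(Ro.from_matrix(M).as_quat(),1)
def blobs(im,lo,hi,roi=None,amin=20):
    h=cv2.cvtColor(im,cv2.COLOR_RGB2HSV); m=cv2.inRange(h,lo,hi)
    if roi is not None:
        k=np.zeros_like(m);x0,y0,x1,y1=roi;k[y0:y1,x0:x1]=255;m&=k
    n,l,s,c=cv2.connectedComponentsWithStats(m)
    return m,l,[(i,*map(int,s[i]),*np.round(c[i],1)) for i in range(1,n) if s[i,4]>=amin]
def see(name):
    o=env.get_obs(); im=capture("wrist"); np.save(name+".npy",im);np.save(name+"_o.npy",o,allow_pickle=True)
    cv2.imwrite(f"pics/{name}.png",im[...,::-1]); return o,im
E
python3 - <<'E'
from h import *
S,D=cam("scene"),cam("side")
for n,a,b in [("handle top",(269,204),(296,131)),("wing top",(237,180),(284,167)),("bowl rim c",(207,185),(267,259)),("nozzle",(309,181),(216,185)),("glue mid",(309,203),(218,200)),("clampctr",(235,235),(284,212))]:
    print(n,*[np.round(x,3) for x in tri(S,a,D,b)])
print(plane(S,[(207,188)],.02),plane(D,[(267,262)],.02))
E
```

```text
handle top [0.464 0.142 0.141] 0.001
wing top [0.491 0.27  0.12 ] 0.007
bowl rim c [0.526 0.457 0.022] 0.001
nozzle [0.653 0.281 0.07 ] 0.0
glue mid [0.653 0.279 0.022] 0.004
clampctr [ 0.49   0.289 -0.   ] 0.005
[[0.52169047 0.44800792 0.02      ]] [[0.52477509 0.46353384 0.02      ]]
```

```bash
python3 - <<'E'
from h import *
S,D=cam("scene"),cam("side")
print(tri(S,(232,104),D,(198,241))[0],tri(S,(146,108),D,(307,272))[0])
r=np.radians
env.goto([0.51,0.44,0.32],quat(r(131))); see("w1")
env.goto([0.49,0.21,0.32],quat(r(113))); o,_=see("w2"); print(o["clock"],o["q"].round(2),o["tcp_pos"])
a,b=[cv2.imread(f"pics/w{i}.png") for i in(1,2)]
cv2.imwrite("pics/w12.png",cv2.resize(np.hstack([a,b]),(800,300)))
E
```

```text
[0.64009457 0.53677701 0.15761218] [0.46144893 0.59290896 0.16239052]
2.1167 [-0.85  0.18  0.36  1.92 -0.07  1.05 -0.05] [0.48998376 0.21135186 0.3202702 ]
```

View pics/w12.png

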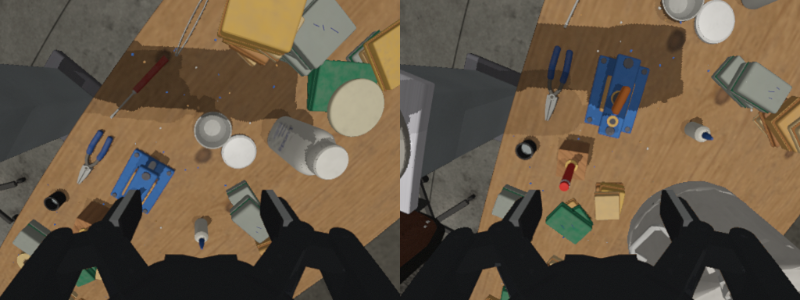

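```bash
python3 - <<'E'
import cv2,numpy as np
a=cv2.imread("pics/w2.png")[60:260,190:330]; b=cv2.imread("pics/w1.png")[140:200,235:335]
A=cv2.resize(a,None,fx=3,fy=3,interpolation=2);B=cv2.resize(b,None,fx=3,fy=3,interpolation=2)
c=np.zeros((600,730,3),np.uint8);c[:,:420]=A;c[:180,425:725]=B;cv2.imwrite("pics/c1.png",c)
from h import *
for n in("w1","w2"):
    im=np.load(n+".npy")
    for nm,lo,hi in[("red",(172,120,60),(180,255,255)),("red0",(0,200,60),(5,255,255)),("orange",(6,180,130),(16,255,255)),("blue",(105,120,50),(120,255,255))]:
        print(n,nm,[x[1:] for x in blobs(im,lo,hi,(130,60,350,270),30)[2]])
E
```

```text
w1 red []
w1 red0 []
w1 orange []
w1 blue [(130, 175, 14, 28, 150, np.float64(135.8), np.float64(187.3)), (142, 191, 81, 79, 2640, np.float64(183.4), np.float64(228.3))]
w2 red []
w2 red0 [(209, 210, 14, 22, 167, np.float64(216.1), np.float64(220.1))]
w2 orange [(275, 112, 19, 33, 191, np.float64(284.1), np.float64(128.2))]
w2 blue [(190, 60, 15, 42, 279, np.float64(196.3), np.float64(80.3)), (205, 64, 16, 42, 280, np.float64(212.9), np.float64(85.1)), (237, 70, 82, 107, 4333, np.float64(276.6), np.float64(118.5))]
```

View pics/c1.png

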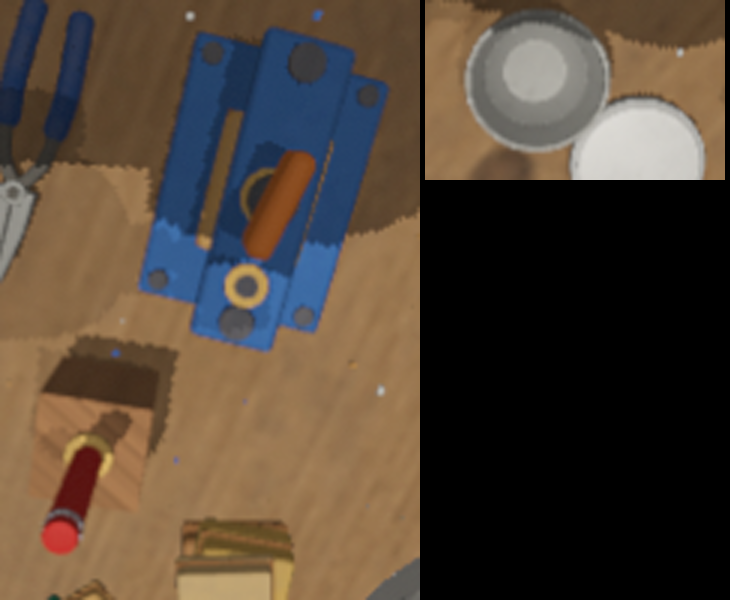

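The crop shows, in w2 pixels, handle top (210.3,238.7), flange (219.3,212), oil port (272.3,155.3), bridge bolts (292.3,80.7) and (268.7,167.3), with the wing around (284,128). In w1 the bowl rim centre is at (272.7,166.7).

```bash
python3 - <<'E'
from h import *
C=cam("wrist",np.load("w2_o.npy",allow_pickle=True).item());B=cam("wrist",np.load("w1_o.npy",allow_pickle=True).item())
S,D=cam("scene"),cam("side")
P=lambda u,z,C=C:plane(C,[u],z)[0].round(4)
print("cam",C[2]);print("top",P((210.3,238.7),.141),"flange",P((219.3,212),.066))
p=P((272.3,155.3),.069);b1=P((292.3,80.7),.068);b2=P((268.7,167.3),.068);d=(b1-b2);d/=np.linalg.norm(d)
print("port",p,"bolts",b1,b2,np.linalg.norm(b1-b2),"yaw",np.degrees(np.arctan2(-d[0],d[1])),"mid",(b1+b2)/2,"axis",p+.036*d)
print("wing ends",P(((262)/3+190,245/3+60),.114),P((299/3+190,165/3+60),.114))
c=P((272.7,166.7),.027,B);print("bowl",c,[np.linalg.norm(P(u,.027,B)-P(v,.027,B)) for u,v in[((248.7,166.7),(297,166.7))]])
print("lid",P(((640-425)/3+235,155/3+140),.01,B))
E
```

```text
cam [0.46007157 0.28479574 0.39025236]
top [0.4673 0.1435 0.141 ] flange [0.4671 0.1428 0.066 ]
port [0.5003 0.2393 0.069 ] bolts [0.4865 0.3262 0.068 ] [0.5025 0.2237 0.068 ] 0.10374126469250312 yaw 8.872132992917523 mid [0.4945  0.27495 0.068  ] axis [0.49474773 0.27486926 0.069     ]
wing ends [0.4937 0.2607 0.114 ] [0.4941 0.2899 0.114 ]
bowl [0.5271 0.456  0.027 ] [np.float64(0.0673932489200513)]
lid [0.5947 0.4591 0.01  ]
```

```bash
python3 - <<'E'
from h import *
q=quat(np.radians(118)); x,y=.4672,.1432
env.grip(.06,40)
env.goto([x,y,.27],q); env.move_linear([x,y,.161],speed=.12)
w=env.grip(0,40); o=env.get_obs(); print(o["width"],o["gripper_force"],o["wrist_force"],o["tcp_pos"])
env.move_linear([x,y,.32],speed=.15); o=env.get_obs(); print(o["width"],o["wrist_force"],o["clock"])
np.save("w3.npy",0);S=capture("scene");D=capture("side");W=capture("wrist")
z=lambda im,r:cv2.resize(im[r[1]:r[3],r[0]:r[2],::-1],(390,390),interpolation=2)
cv2.imwrite("pics/g1.png",np.hstack([z(S,(200,80,330,210)),z(D,(240,40,370,170))]))
E
```

```text
0.012888283982498621 38.91501009464264 [ 0.06685306 -0.96883615  1.30132567] [0.46722166 0.14324108 0.16110854]
0.012990567866887362 [ 0.82890363  0.4791705  -0.56802134] 5.7333
```

View pics/g1.png

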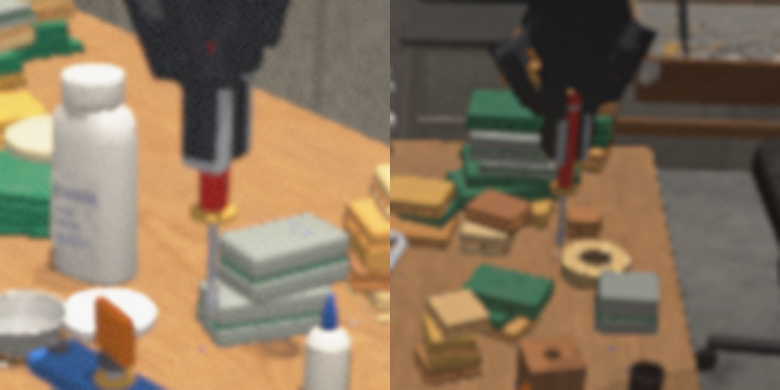

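The oiler is lifted and held; its tip is at about (270,185) in scene and (296.3,121) in side. I'll check the tip offset, then dip.

```bash
python3 - <<'E'
from h import *
print(tri(cam("scene"),(270,185),cam("side"),(296.3,121)))
q=quat(np.radians(118)); bx,by=.5265,.4565
env.move_linear([bx,by,.32],speed=.2); 
env.move_linear([bx,by,.162],speed=.12); env.hold(.35); o=env.get_obs(); print(o["wrist_force"],o["tcp_pos"],o["width"],o["clock"])
D=capture("side");S=capture("scene")
z=lambda im,r:cv2.resize(im[r[1]:r[3],r[0]:r[2],::-1],(390,390),interpolation=2)
cv2.imwrite("pics/g2.png",np.hstack([z(S,(150,80,280,210)),z(D,(205,170,335,300))]))
E
```

```text
(array([0.46590703, 0.14322836, 0.16985098]), np.float64(0.0005315482278634371))
[ 0.17634475 -0.08932759 -1.17256026] [0.52651519 0.45656344 0.16220307] 0.012771726373749315 9.4417
```

View pics/g2.png

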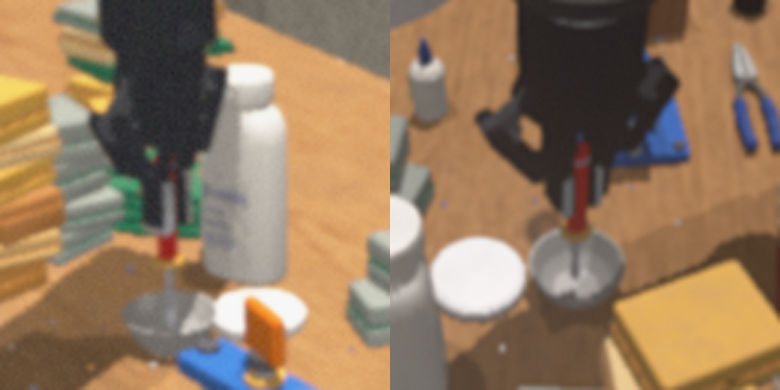

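Tip is inside the bowl near its centre, at about (575,275) in the right crop; the bowl is undisturbed. Next is the port.

```bash
python3 - <<'E'
from h import *
px,py=.5003,.2388
env.move_linear([.5265,.4565,.30],speed=.15); env.move_linear([px,py,.30],speed=.2); env.move_linear([px,py,.228],speed=.12)
env.hold(.1); f0=env.get_obs()["wrist_force"]
z=.228
while z>.208:
    z-=.001; env.move_linear([px,py,z],speed=.03); f=env.get_obs()["wrist_force"]-f0
    if f[2]>3: break
env.hold(.2); o=env.get_obs(); print(z,f,o["wrist_force"]-f0,o["tcp_pos"],o["width"],o["clock"])
D=capture("side");S=capture("scene")
zz=lambda im,r:cv2.resize(im[r[1]:r[3],r[0]:r[2],::-1],(390,390),interpolation=2)
cv2.imwrite("pics/g3.png",np.hstack([zz(S,(185,140,315,270)),zz(D,(220,120,350,250))]))
E
```

```text
0.217 [-0.5752893  -2.29967456 10.18869842] [ 0.1564882  -1.41100657  9.78662233] [0.50063663 0.23890848 0.2176076 ] 0.0129605340834164 15.6583
```

View pics/g3.png

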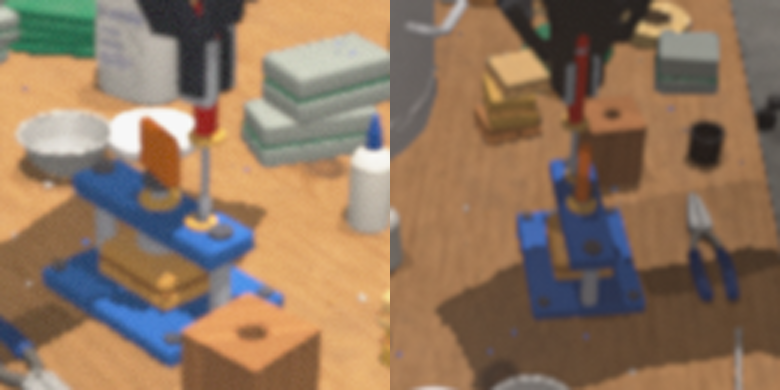

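The tip stands on the brass port, (203,220) in the left crop, with 10 N at the expected height. Back to the block.

```bash
python3 - <<'E'
from h import *
x,y=.4672,.1432
env.move_linear([.5003,.2388,.30],speed=.15); env.move_linear([x,y,.30],speed=.2); env.move_linear([x,y,.218],speed=.12)
env.hold(.1); f0=env.get_obs()["wrist_force"]; z=.218
while z>.1605:
    z-=.004 if z>.168 else .001
    env.move_linear([x,y,z],speed=.06); f=env.get_obs()["wrist_force"]-f0
    if f[2]>4 or abs(f[:2]).max()>6: break
o=env.get_obs(); print(z,f,o["tcp_pos"],o["clock"])
D=capture("side");S=capture("scene")
zz=lambda im,r:cv2.resize(im[r[1]:r[3],r[0]:r[2],::-1],(390,390),interpolation=2)
cv2.imwrite("pics/g4.png",np.hstack([zz(S,(205,170,335,300)),zz(D,(230,80,360,210))]))
E
```

```text
0.15999999999999995 [-6.78593343 -2.07226712 26.17494536] [0.46749595 0.14323976 0.16090119] 22.8
```

```bash
python3 - <<'E'
from h import *
x,y=.4672,.1432
env.grip(.05,40); env.hold(.2); o=env.get_obs(); print(o["wrist_force"],o["width"])
env.move_linear([x,y,.27],speed=.15)
env.goto([.4947,.275,.25],quat(np.radians(120))); env.hold(.1)
o,W=see("w4"); S=capture("scene"); print(o["clock"],o["q"].round(2),o["tcp_pos"])
zz=lambda im,r:cv2.resize(im[r[1]:r[3],r[0]:r[2],::-1],(390,390),interpolation=2)
cv2.imwrite("pics/g5.png",np.hstack([zz(S,(205,170,335,300)),zz(W,(191,80,321,210))]))
E
```

```text
[ 1.11866135  0.03873292 -0.47052941] 0.05026849038425452
25.125 [-0.87  0.31  0.31  1.92 -0.12  0.92  0.01] [0.49473008 0.27400312 0.24953161]
```

View pics/g5.png

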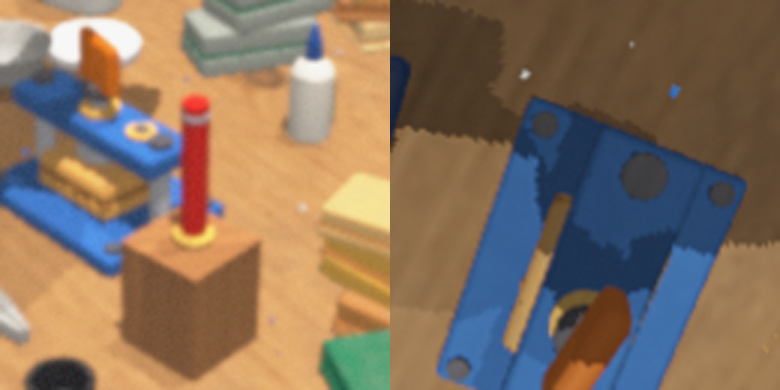

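The oiler stands in its block with the flange down. I'll measure the wing's yaw from its long edges.

```bash
python3 - <<'E'
from h import *
for n in("w4","w2"):
    im=np.load(n+".npy");C=cam("wrist",np.load(n+"_o.npy",allow_pickle=True).item())
    roi=(225,160,300,250) if n=="w4" else (265,105,305,150)
    m,l,b=blobs(im,(4,165,50),(15,255,255),roi,100); print(n,[x[1:] for x in b])
    i=max(b,key=lambda x:x[5])[0]; c=max(cv2.findContours((l==i).astype(np.uint8),0,1)[0],key=cv2.contourArea)[:,0]
    p=plane(C,c,.112)[:,:2]; h=cv2.convexHull((p*1000).astype(np.float32))
    h=cv2.approxPolyDP(h,1.5,True)[:,0]; e=np.roll(h,-1,0)-h
    for a,d in zip(h,e): print(a.round(1),np.hypot(*d).round(1),np.degrees(np.arctan2(d[1],d[0])).round(1)%180)
    print(cv2.minAreaRect(h), "cam",C[2].round(3))
E
```

```text
w4 [(241, 176, 30, 46, 633, np.float64(255.5), np.float64(198.4))]
[489.  299.5] 4.4 52.4
[486.3 296. ] 27.3 88.7
[485.7 268.8] 12.0 110.7
[489.9 257.6] 3.7 161.9
[493.5 256.4] 5.5 49.8
[497.  260.6] 29.6 87.6
[498.2 290.2] 9.4 120.7
[493.5 298.2] 4.7 164.3
((491.93084716796875, 277.91973876953125), (42.954307556152344, 12.06515884399414), 88.69453430175781) cam [0.456 0.343 0.319]
w2 [(272, 111, 23, 35, 391, np.float64(282.4), np.float64(127.3))]
[493.8 293.8] 6.1 23.300003
[488.3 291.4] 28.9 87.0
[486.8 262.5] 7.3 122.2
[490.7 256.3] 5.3 11.9
[495.9 257.4] 33.3 85.2
[498.7 290.5] 5.8 146.5
((492.67584228515625, 275.009765625), (37.592403411865234, 10.465353012084961), 87.04296112060547) cam [0.46  0.285 0.39 ]
```

```bash
python3 - <<'E'
from h import *
x,y=.4943,.275; y0=np.radians(267.5)
for a in(0,):
    s=env.inverse_kinematics([x,y,.25],quat(y0)); print(s)
env.goto([x,y,.25],quat(y0)); print(env.get_obs()["q"].round(2))
env.move_linear([x,y,.155],speed=.12); env.hold(.1); f0=env.get_obs(); 
env.grip(0,40); env.hold(.1); o=env.get_obs()
print(o["width"],o["gripper_force"],(o["wrist_force"]-f0["wrist_force"]).round(1),(o["torque"]-f0["torque"]).round(3),o["clock"],o["q"].round(2),o["tcp_pos"],env.inverse_kinematics([x,y,.153],quat(y0-2.45)))
np.save("f0.npy",f0,allow_pickle=True)
D=capture("side");S=capture("scene")
zz=lambda im,r:cv2.resize(im[r[1]:r[3],r[0]:r[2],::-1],(390,390),interpolation=2)
cv2.imwrite("pics/g6.png",np.hstack([zz(S,(185,120,315,250)),zz(D,(220,120,350,250))]))
E
```

```text
[-0.48030555  0.31223866 -0.170411    1.8990457   0.06476613  0.93555127
  2.41686959]
[-0.48  0.31 -0.17  1.9   0.06  0.94  2.42]
0.016020219588860237 38.817468881607056 [-9.  -1.3 12.8] [-0.162  2.342 -0.054] 28.95 [-0.49  0.43 -0.16  1.97  0.1   0.75  2.39] [0.49331252 0.27535084 0.15553942] [-0.95611478  0.46451208  0.42258224  1.99803769 -0.27775289  0.73428739
  0.2826676 ]
```

View pics/g6.png

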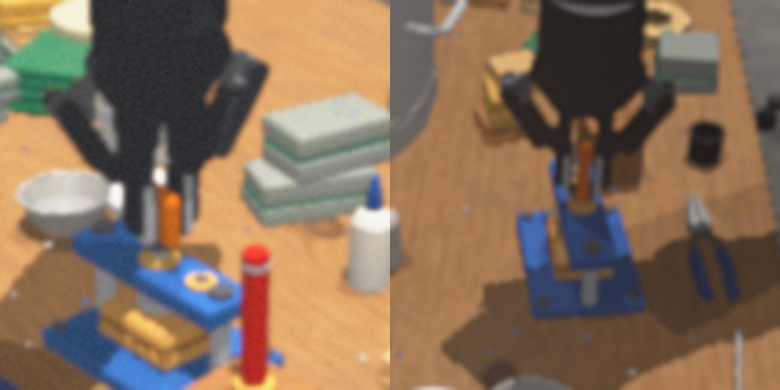

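Width 16 mm with an upward push: the tips seem to be on the hub and slightly off in x (the wing is right of centre between the pads, about (170,220) left crop). I'll regrip 5 mm higher, shifted.

```bash
python3 - <<'E'
from h import *
y0=np.radians(267.5); f0=np.load("f0.npy",allow_pickle=True).item()
def rep(t):
    o=env.get_obs();print(t,o["width"].__round__(4),round(o["gripper_force"],1),(o["wrist_force"]-f0["wrist_force"]).round(1),(o["torque"]-f0["torque"]).round(3),round(o["clock"],2),o["tcp_pos"].round(4))
env.grip(.04,40)
for x in(.4930,):
    env.move_linear([x,.275,.161],speed=.08); env.hold(.15); rep("free"); env.grip(0,40); env.hold(.1); rep("grip")
E
```

```text
free 0.0399 0.0 [ 1.  -0.3 -0.4] [ 0.003  0.082 -0.089] 29.81 [0.493  0.275  0.1611]
grip 0.0095 41.3 [-4.2 -0.9  5. ] [-0.11   1.163 -0.082] 30.28 [0.4927 0.275  0.161 ]
```

```bash
cat > turn.py <<'E'
from h import *
f0=np.load("f0.npy",allow_pickle=True).item()
X,Y=.4924,.275
def yaw(o): R=rot(o["tcp_rot"]); return np.arctan2(R[1,0],R[0,0])
def st():
    o=env.get_obs(); return o,o["torque"]-f0["torque"]
def rep(t):
    o,T=st();print(t,round(o["width"],4),round(o["gripper_force"],1),(o["wrist_force"]-f0["wrist_force"]).round(1),T.round(3),"yaw",np.degrees(yaw(o)).round(1),round(o["clock"],2),"q7",o["q"][6].round(2))
E
python3 - <<'E'
from turn import *
y0=np.radians(267.5); a=0
while a<2.6:
    a+=.2 if a<1.2 else .1
    env.goto([X,Y,.161-.001*a],quat(y0-a)); rep(round(a,2))
    if abs(st()[1][2])>.3 and a>.3: break
print(a); np.save("a.npy",a)
E
```

```text
0.2 0.0093 41.1 [-1.9 -0.9  2.3] [-0.223  0.614 -0.086] yaw -103.7 30.58 q7 2.22
0.4 0.0092 41.3 [-2.  -0.8  4.1] [-0.222  0.941 -0.133] yaw -115.0 30.88 q7 2.04
0.6 0.0094 41.4 [-3.5 -0.8  3.9] [-0.153  1.113 -0.087] yaw -126.3 31.17 q7 1.87
0.8 0.0096 41.5 [-3.5 -1.   4.6] [-0.16   1.264 -0.072] yaw -137.9 31.46 q7 1.69
1.0 0.0091 41.5 [-5.  -0.9  5.3] [ 0.035  1.411 -0.065] yaw -149.4 31.75 q7 1.52
1.2 0.0092 41.6 [-5.2  0.1  4.4] [ 0.093  1.45  -0.098] yaw -160.8 32.04 q7 1.35
1.3 0.0092 41.6 [-4.7 -0.1  4.9] [ 0.145  1.516 -0.095] yaw -166.5 32.29 q7 1.26
1.4 0.009 41.6 [-4.8  1.6  5.4] [ 0.207  1.526 -0.063] yaw -172.3 32.54 q7 1.18
1.5 0.009 41.6 [-4.9  1.   4.9] [ 0.294  1.561 -0.151] yaw -178.0 32.79 q7 1.09
1.6 0.0095 41.6 [-6.3  0.6  5.8] [ 0.38   1.58  -0.063] yaw 176.3 33.04 q7 1.0
1.7 0.0091 41.6 [-5.   1.3  5.2] [ 0.43   1.575 -0.12 ] yaw 170.6 33.29 q7 0.92
1.8 0.0094 41.6 [-5.7  1.7  5.2] [ 0.482  1.548 -0.088] yaw 164.8 33.54 q7 0.83
1.9 0.0089 41.6 [-5.4  2.2  5.3] [ 0.506  1.594 -0.097] yaw 159.1 33.79 q7 0.75
2.0 0.0093 41.6 [-5.   2.1  6.1] [ 0.514  1.515 -0.071] yaw 153.4 34.04 q7 0.66
2.1 0.0095 41.6 [-4.6  1.7  4.7] [ 0.633  1.469 -0.12 ] yaw 147.6 34.29 q7 0.58
2.2 0.0094 41.6 [-4.8  2.   5.1] [ 0.658  1.502 -0.074] yaw 141.9 34.54 q7 0.49
2.3 0.0093 46.4 [-5.1  2.1  5.9] [0.511 1.432 0.825] yaw 136.3 34.79 q7 0.41
2.3000000000000007
```

```bash
python3 - <<'E'
from turn import *
y0=np.radians(267.5); env.hold(.2); rep("seat")
for a in np.linspace(2.26,.69,9)[1:]:
    env.goto([X,Y,.161-.001*a],quat(y0-a)); rep(round(a,2))
env.hold(.6); rep("end")
D=capture("side");S=capture("scene")
zz=lambda im,r:cv2.resize(im[r[1]:r[3],r[0]:r[2],::-1],(390,390),interpolation=2)
cv2.imwrite("pics/g7.png",np.hstack([zz(S,(175,120,335,280)),zz(D,(190,110,350,270))]))
E
```

```text
seat 0.0092 46.2 [-4.4  2.6  6.3] [0.595 1.486 0.777] yaw 136.3 34.99 q7 0.41
2.06 0.0093 41.4 [-4.9  2.9  4.4] [ 0.786  1.676 -0.018] yaw 149.8 35.31 q7 0.61
1.87 0.0093 41.4 [-6.1  2.1  5.1] [0.658 1.677 0.022] yaw 161.1 35.6 q7 0.78
1.67 0.0092 41.4 [-4.8  2.8  4.7] [0.577 1.673 0.014] yaw 172.3 35.89 q7 0.94
1.48 0.0093 41.4 [-6.8  1.6  5.4] [0.39  1.674 0.057] yaw -176.5 36.18 q7 1.11
1.28 0.0093 41.4 [-5.4  0.7  4.5] [0.296 1.631 0.027] yaw -165.2 36.48 q7 1.28
1.08 0.0092 41.4 [-5.2  0.6  5.5] [ 0.185  1.525 -0.012] yaw -154.0 36.77 q7 1.45
0.89 0.0091 41.4 [-5.1  0.7  3.4] [0.184 1.502 0.029] yaw -142.7 37.06 q7 1.62
0.69 0.009 41.4 [-4.5  0.5  3.6] [0.096 1.461 0.019] yaw -131.8 37.35 q7 1.79
end 0.0094 41.5 [-4.  -0.3  5.2] [-0.047  1.301 -0.027] yaw -131.9 37.95 q7 1.78
```

View pics/g7.png

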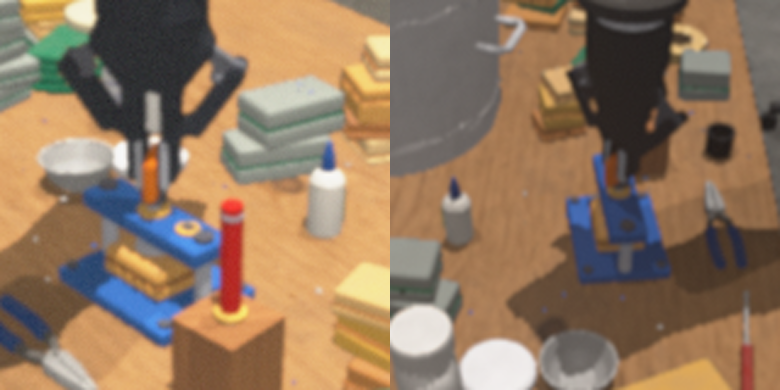

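The wing is gripped with 41 N, having been backed off about 1.6 rad. The oiler stands in its block at (232,260), the glue is upright at (327,190), and the bowl is in place. Handing in.

```bash
python3 -c "
from h import *
print(env.close_job())"
```

```text
the job is handed in; nothing more can be done
None
```

Job handed in at about 38 s, with no verdict returned: the oiler was dipped, touched on the port and stood back in its block, and the thumbscrew was seated, backed off about 1.57 rad and left gripped at 41 N, with the bowl in place and the glue upright.

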